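Park the print roller on its stand

TASK

Push the orange print roller slowly up the ramp of the blue roller stand with your fingertips, keeping a finger behind it all the way so that it never runs loose on the slope, until it drops into the seat against the yellow stop. Then push the red knob of the keeper arm round until the arm lies fully across the lane behind the roller. Do not lift the roller, and leave the jar, tape, star knob and bolt where they are.

Things in the scene. Friction and masses are not known exactly. Their poses are not given: they have to be found in the camera images.
- stand: Blue roller stand, fixed, 270 x 120 mm. Origin on the table in mid-lane; x uphill along the lane, y left, z up: the frame of all mm below. Lane 100 wide between 10 thick side plates, tops at z 46. Floor: level apron x -150 to -60 at z 12, open at the low end; 8 degree ramp x -60 to 70, up to z 30.3; step 3 down to the level seat, z 27.3; yellow stop, face at x 109, top z 62.
- roller: Loose orange cylinder, diameter 50 and length 96 mm, about 0.35 kg. Origin in its middle on its axis; its own y axis is the cylinder's axis and lies across the lane, x and z turn with it as it rolls. It starts in a shallow groove across the apron, axis at x -100, z 35.7 in the stand frame; 1 to 2 N pushes it out. Smooth; pushed off-centre it skews in the lane, pushed with two spread fingertips it stays square.
- seat (a point): Where the roller's middle is when it lies in the seat: x 83, y 0, z 52.3 mm in the stand's frame (play about 1 mm along x). Once over the crest it stays there by itself; on the ramp it rolls back when let go.
- keeper (a joint): Angle (rad) of the steel keeper arm, growing clockwise from above. 0: open, free end downhill and outward (to -y), 0.5 rad off the lane; 0.5: parallel to the lane, free end downhill; 2.07: closed at its end stop, pointing straight across the lane (to +y), just downhill of the seated roller. It stays where it is left; about 0.5 N at the knob moves it.
- keeper_pivot (a point): Upright pivot of the keeper arm, outside the right side plate, at x 50, y -74 mm in the stand's frame, z 55. The arm is a bar 10 wide and 12 high (z 49 to 61), reaching 95 mm from here.
- keeper_knob (a point): Middle of the red knob standing on the keeper arm, 85 mm from the pivot: diameter 16 mm, 28 mm high, from z 61 to 89 mm, middle at z 75.
- ink_jar_red: Bystander: loose small ink jar with red lid, 67 x 67 x 62 mm, beyond the stop. Origin under its middle.
- spare_knob_0: Bystander: loose black star knob, 47 x 46 x 27 mm, beside the stand. Origin under its middle.
- bolt_1: Bystander: loose hexagon bolt, 17 x 47 x 20 mm, lying beside the stand. Origin under its middle.
- tape_0: Bystander: loose roll of pale tape lying flat, 86 x 86 x 24 mm, beyond the low end of the stand. Origin under its middle.
Things that resemble listed ones, but are neither listed nor needed, are in the scene too. Of the things like the roller, leave any that is green or purple; of the rest the larger one is meant.

How it is judged:
On the way, in this order (a step that is already met when the one before it is completed fails the run):
1. the roller lies in the seat against the stop (x of roller in the frame of stand between 0.079 and 0.088 m and z of roller in the frame of stand between 0.049 and 0.0545 m and linear speed of roller below 0.02 m/s), for 0.3 s.
2. the keeper arm is fully across the lane (value of joint keeper above 1.97 rad), for 0.2 s.
At the end, for the whole second after the job is handed in: The roller rests in the seat between crest and stop (its axis within about 4 mm of the seat point along the lane and 2 mm in height), and the keeper arm is closed to within 0.1 rad of its end stop (all of step 1 and value of joint keeper above 1.97 rad and velocity of joint keeper below 0.05 rad/s); the robot touches nothing.
It fails at once if the roller runs loose on the ramp: faster than 0.15 m/s with no finger touching it (x of roller in the frame of stand between -0.055 and 0.062 m and linear speed of roller above 0.15 m/s and contact force between each of the fingers, the arm and roller below 0.02 N).
It fails at once if the roller is lifted more than about 2 cm off the lane (z of roller in the frame of stand above 0.08 m or (x of roller in the frame of stand below -0.02 m and z of roller in the frame of stand above 0.065 m)).
It fails at once if the jar, star knob, bolt or tape is moved by more than 2 cm (distance of any of ink_jar_red, spare_knob_0, bolt_1, tape_0 from where it was at the start of the episode above 0.02 m).
It also fails if it takes over 58 s, if anything falls off the work surface, if the arm or the gripper's body presses on something with over 40 N, if the wrist force passes 120 N, or if a joint passes its speed limit or range.

ROBOT

A 6-joint arm with a two-finger parallel gripper is mounted at the origin on a cart in front of the work surface, level with it; the furniture and walls round the work are solid. World frame = base frame: x ahead of the robot, y to its left, z up, the work surface at z = 0. Lengths are in m, angles in rad, forces in N, time in s.
With the tool pointing down it reaches from about 0.25 to 0.775 m from the base axis. Payload 4 kg.
Tool frame: the origin (TCP) lies at the centre of the arm's flange, where the gripper is bolted on; the fingertips stand ahead of it and the grasp point (between the pads) lies 180 mm ahead of it (robot.tcp_to_tips is the z of the fingertips in the tool frame, in m); z points along the fingers, y is the direction in which the jaws open and shut (so a half turn about z gives the same grasp; the last joint's range is limited). The gripper opens to 94 mm and grips with 3 to 60 N. Pads are 16 mm wide; open, the fingers measure 119 mm over their backs; the gripper's body (75 mm by 177 mm) begins 78 mm behind the grasp point.
Start: joints at [-1.411, 0.087, 1.371, -0, 1.684, -0.103], TCP at [0.143, -0.531, 0.405] pointing down, gripper open.
Joint ranges: [-3.1, 3.1], [-0.76, 2.03], [0.27, 2.55], [-1.08, 4.22], [0.17, 2.65], [-2.57, 2.57]. Speed limits (rad/s): [2.79, 2.79, 3.14, 3.14, 3.14, 3.14].

INTERFACE

Orientations are given as [roll, pitch, yaw] about the fixed x, y, z axes, in that order (R = Rz(yaw) Ry(pitch) Rx(roll)).
In Python, from bench import robot gives the robot as it stands.
- The arm moves only by the tool move_arm, never from a script. Its argument "increments" is a list that holds one entry, the list of rows, each a list of 7 numbers: the opening, from 0 (shut) to 1 (fully open), then the shift along the tool's x, y, z as a fraction of full scale, then the turn, a rotation vector about the tool's x, y, z as a fraction of full scale. In form: [[[jaw, dx, dy, dz, rx, ry, rz], ...]]. A call has 1 to 8 rows; each row is the pose to reach, as a shift and turn from the pose commanded when the call began, along the tool's axes at that moment; what a row does not reach only later rows make up. Full scale, the value 1, is 0.1 m for a shift and pi/2 rad for a turn. A row lasts 1/12 s, in which the tool goes at most 41.7 mm and 7.16 degrees, less where a joint would pass 70% of its speed; a pose out of reach is approached as far as the arm can. A call with a number of a shift or a turn outside -1 to 1 is refused whole. A call with a gripper value outside its range is refused whole. The fingers move at their own pace and stop on an object; the grip force is fixed at half the most. Time passes only in rows, so rows that repeat a pose let the fingers close. It gives the time, the measured TCP pose, the force and the opening at its end, in the units of the state.
- robot.get_obs(): the state, without advancing time (a new reading comes with each control period).
- robot.snapshot(name): name is "scene" or "side" or "wrist"; returns (picture, depth): 480x640x3 uint8, red, green, blue; 480x640 float32, m along the optical axis (not along the pixel's ray), 0 where there is no reading.
- robot.camera_params(name): a dict with "mtx" (3x3 intrinsics, pixels), "k1" (the pictures are not rectified: a ray, as slopes to the right and down, at radius r is drawn at 1 + k1 r^2 times it, then the intrinsics apply), "R" (3x3) and "t" (3): a world point X has camera coordinates R X + t. Camera axes: x right, y down, z forward; pixel columns grow to the right and rows downward; lengths in m; the calibration is good to about 2 mm. A picture is of the moment at which its call begins: read the wrist's pose just before it. camera_params takes no time and is no camera call; for the wrist camera it gives the pose at the moment of the call.
- robot.close_job(): hands the job in, once; it reports no verdict.
The state is a dict: "time": time; "joint_positions": joint angles; "qvel": joint speeds; "joint_torque": joint torques, N m; "tool_pos": TCP position; "ee_rot": TCP orientation; "wrist_force": force on the tool from outside, world axes, zero at the start; "wrist_torque": the same for the moment, N m; "width": finger opening in m.
Only numpy, scipy, OpenCV 4.12 (cv2) and the standard library are available. Lean on these libraries where they do the work, as an engineer would, in place of code of your own. Each camera call takes 0.05 s, during which the arm holds its last target.

## Working session

There is one attempt and no reset: what is moved stays moved. The work goes in short steps, Python scripts to look and compute and a tool call to move; the robot and the scene stay as the last step left them, time stands still between calls to the robot, and variables do not carry over. Pictures are saved under pics/ and viewed, and the job is handed in when it is done.

Besides the shell and the picture viewer there is one more tool, called after "Call:" by a JSON object that holds its "op" and its "data". move_arm: Moves the arm, as the interface text tells. Its arguments: {"type":"object","properties":{"increments":{"type":"array","items":{"type":"array","items":{"type":"array","items":{"type":"number","minimum":-1,"maximum":1}}}}},"required":["increments"]}

```bash
ls; mkdir -p pics
python3 - <<'E'
from bench import robot
import cv2,numpy as np
o=robot.get_obs()
print({k:np.round(v,3) for k,v in o.items()}, robot.tcp_to_tips)
for n in("scene","side","wrist"):
    p,d=robot.snapshot(n); cv2.imwrite(f"pics/{n}0.png",p[:,:,::-1]); np.save(f"pics/{n}0.npy",d)
    c=robot.camera_params(n); print(n,c); np.savez(f"pics/{n}0c.npz",**c)
E
```

```text
pics
{'time': np.float64(0.0), 'joint_positions': array([-1.411,  0.088,  1.372, -0.   ,  1.684, -0.103]), 'qvel': array([ 0.   ,  0.   ,  0.001, -0.   , -0.001,  0.002]), 'joint_torque': array([ 1.0000e-03, -3.4018e+01, -3.0243e+01,  7.2000e-02,  3.3000e-02,
       -0.0000e+00]), 'tool_pos': array([ 0.143, -0.531,  0.404]), 'ee_rot': array([-3.139, -0.   ,  0.263]), 'wrist_force': array([-0.53 , -0.024,  0.664]), 'wrist_torque': array([0.017, 0.049, 0.092]), 'width': np.float64(0.094)} 0.1992
scene {'mtx': array([[455.53568289,   0.        , 321.39615373],
       [  0.        , 455.53568289, 230.65971009],
       [  0.        ,   0.        ,   1.        ]]), 'k1': -0.11324061685197918, 'R': array([[ 0.88698711, -0.46136103,  0.01999675],
       [-0.31252296, -0.63159206, -0.70952158],
       [ 0.3399754 ,  0.62308705, -0.70439993]]), 't': array([-0.61075135,  0.15395673,  0.80078731])}
side {'mtx': array([[596.43823015,   0.        , 323.38156171],
       [  0.        , 596.43823015, 246.33548502],
       [  0.        ,   0.        ,   1.        ]]), 'k1': -0.004120989551154906, 'R': array([[-0.62408419,  0.78134277,  0.00473222],
       [ 0.37544851,  0.3051835 , -0.87515796],
       [-0.68524254, -0.54439554, -0.48381418]]), 't': array([ 0.51789204, -0.10037415,  1.58802291])}
wrist {'mtx': array([[333.85076619,   0.        , 324.36648507],
       [  0.        , 333.85076619, 235.66943348],
       [  0.        ,   0.        ,   1.        ]]), 'k1': -0.02422898876379575, 'R': array([[ 0.25967484, -0.96569549, -0.00109855],
       [-0.92851849, -0.24999025,  0.27451463],
       [-0.26537217, -0.07026452, -0.96158229]]), 't': array([-0.54994216, -0.02751655,  0.39044245])}
```

View pics/scene0.png

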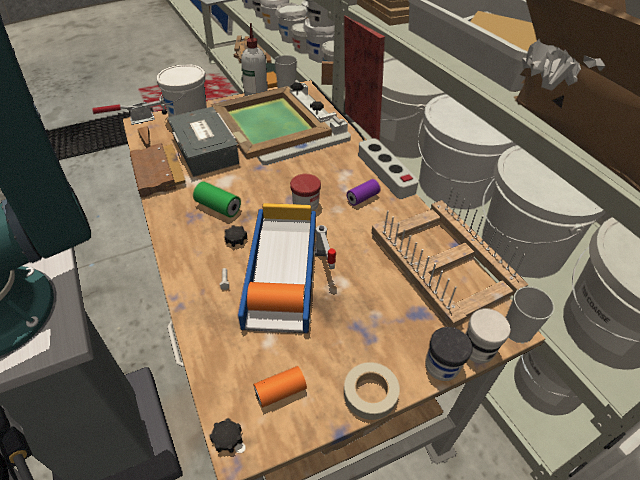

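View pics/side0.png

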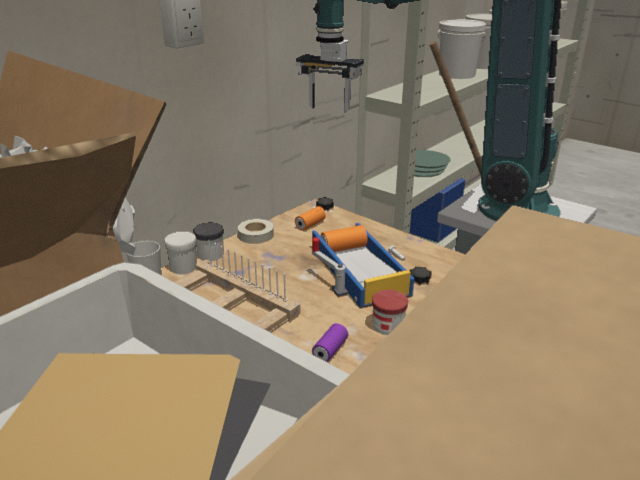

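View pics/wrist0.png

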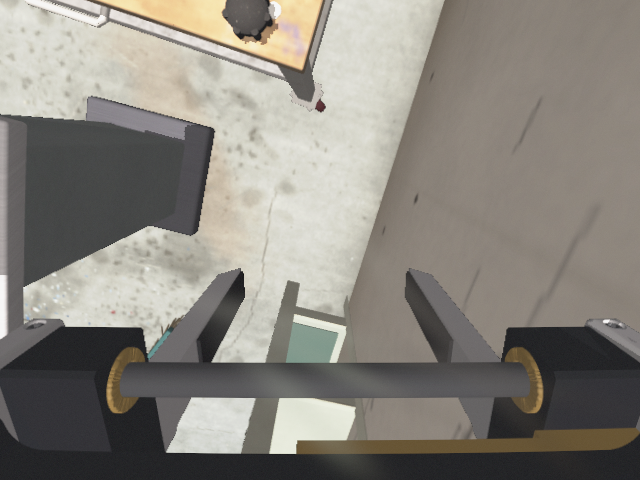

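The roller candidates in the scene picture are:
- orange in the stand lane at (275,297)
- smaller orange on the table at (280,386)
- green at (217,198)
- purple at (363,192)

The larger orange one, in the lane, fits the description. I'll measure it and check it in an enlarged crop.

```bash
cat > h.py <<'E'
import numpy as np,cv2
def cloud(n,k):
    c=np.load(f"pics/{n}{k}c.npz"); d=np.load(f"pics/{n}{k}.npy"); im=cv2.imread(f"pics/{n}{k}.png")
    M=c["mtx"];k1=float(c["k1"])
    v,u=np.mgrid[0:480,0:640].astype(float)
    pts=np.stack([u.ravel(),v.ravel()],1)[:,None]
    s=cv2.undistortPoints(pts,M,np.array([k1,0,0,0,0]))[:,0]
    z=d.ravel(); X=np.c_[s*z[:,None],z]
    W=(X-c["t"])@c["R"]
    W[z==0]=np.nan
    return im,W.reshape(480,640,3),c
def proj(W,c):
    W=np.atleast_2d(W).astype(float)
    r,_=cv2.Rodrigues(c["R"]); return cv2.projectPoints(W,r,c["t"],c["mtx"],np.array([float(c["k1"]),0,0,0,0]))[0][:,0]
E
cat > a.py <<'E'
from h import *
im,W,c=cloud("scene",0)
h=cv2.cvtColor(im,cv2.COLOR_BGR2HSV)
def m(lo,hi,box):
    k=cv2.inRange(h,lo,hi); z=np.zeros_like(k); x0,y0,x1,y1=box; z[y0:y1,x0:x1]=k[y0:y1,x0:x1]; return (z>0)&np.isfinite(W[...,0])
for nm,lo,hi,b in [("blue",(100,120,40),(130,255,255),(230,190,325,340)),("yellow",(18,120,80),(32,255,255),(255,200,320,225)),("orange",(5,150,80),(16,255,255),(240,275,310,315)),("orange2",(5,150,80),(16,255,255),(245,360,310,410)),("red",(0,170,80),(4,255,255),(322,240,345,275))]:
    k=m(lo,hi,b);P=W[k]; print(nm,k.sum(),np.median(P,0).round(3),np.percentile(P,2,axis=0).round(3),np.percentile(P,98,axis=0).round(3))
    if nm in("blue",):
        Q=P[abs(P[:,2]-.046)<.004]; r=cv2.minAreaRect((Q[:,:2]*1000).astype(np.float32)); print(len(Q),r, cv2.boxPoints(r))
    if "orange" in nm:
        r=cv2.minAreaRect((P[:,:2]*1000).astype(np.float32)); print(r)
cv2.imwrite("pics/crop0.png",cv2.resize(im[180:420,180:400],None,fx=2.5,fy=2.5)[:600,:])
E
python3 a.py
```

```text
blue 1216 [ 0.511 -0.178  0.046] [ 0.41  -0.292  0.014] [ 0.629 -0.02   0.049]
1051 ((523.2997436523438, -148.94039916992188), (267.0516052246094, 119.4809799194336), 60.51183319091797) [[ 405.57092   -235.76202  ]
 [ 509.57404   -294.5758   ]
 [ 641.02856    -62.118774 ]
 [ 537.02545     -3.3049927]]
yellow 725 [ 0.587 -0.038  0.05 ] [ 0.545 -0.061  0.029] [ 0.627 -0.013  0.064]
orange 1545 [ 0.477 -0.231  0.056] [ 0.434 -0.263  0.032] [ 0.521 -0.196  0.062]
((480.47601318359375, -224.97976684570312), (44.48688888549805, 96.22918701171875), 60.13047409057617)
orange2 1219 [ 0.421 -0.379  0.036] [ 0.386 -0.39   0.016] [ 0.458 -0.356  0.041]
((426.0487976074219, -364.9234313964844), (52.00890350341797, 81.8171157836914), 88.06472778320312)
red 42 [ 0.597 -0.211  0.089] [ 0.591 -0.216  0.066] [ 0.603 -0.204  0.092]
```

```bash
cat > b.py <<'E'
from h import *
im,W,c=cloud("scene",0)
from stand import *
def draw(im,c):
    def seg(*P):
        p=proj(S(np.array(P)),c); 
        cv2.polylines(im,[np.round(p*8).astype(int)],False,(255,255,0),1,cv2.LINE_AA,3)
    for s in(1,-1):
        seg([-150,50*s,46],[120,50*s,46],[120,60*s,46],[-150,60*s,46],[-150,50*s,46])
        t=np.linspace(0,2*np.pi,30)
        seg(*np.c_[-100+25*np.cos(t),0*t+48*s,35.7+25*np.sin(t)])
    seg([109,-50,62],[109,50,62]); seg([-60,-50,12],[-60,50,12]); seg([70,-50,30.3],[70,50,30.3])
    seg([50,-74,61],[50-85*np.cos(.24),-74-85*np.sin(.24),61],[50-85*np.cos(.24),-74-85*np.sin(.24),89])
if __name__=="__main__":
    draw(im,c); cv2.imwrite("pics/crop1.png",cv2.resize(im[190:350,210:370],None,fx=3.7,fy=3.7))
    im,W,c=cloud("side",0); draw(im,c); cv2.imwrite("pics/crop2.png",cv2.resize(im[200:320,290:440],None,fx=4.,fy=4))
E
cat > stand.py <<'E'
import numpy as np
yaw=np.deg2rad(60.4); O=np.array([530.7,-135.9])
u=np.array([np.cos(yaw),np.sin(yaw)]); n=np.array([-u[1],u[0]])
def S(p):
    p=np.atleast_2d(p).astype(float); return np.c_[O+p[:,:1]*u+p[:,1:2]*n,p[:,2]]/1000
def inv(w):
    w=np.atleast_2d(w)*1000; d=w[:,:2]-O; return np.c_[d@u,d@n,w[:,2]]
E
python3 b.py
```

```text
(no output)
```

View pics/crop1.png

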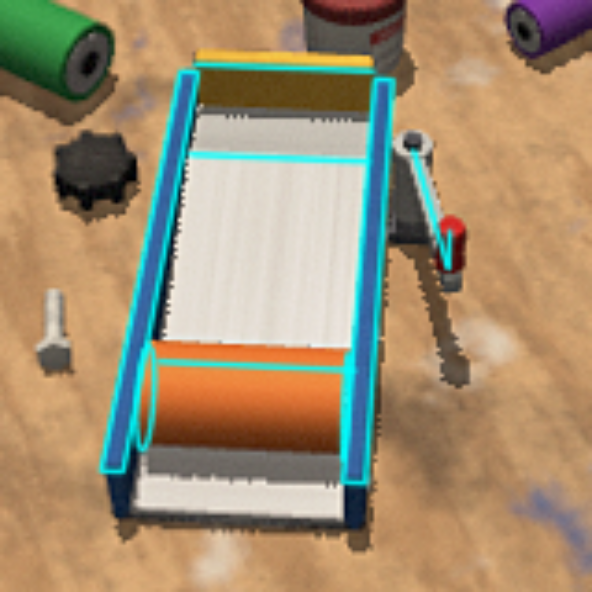

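View pics/crop2.png

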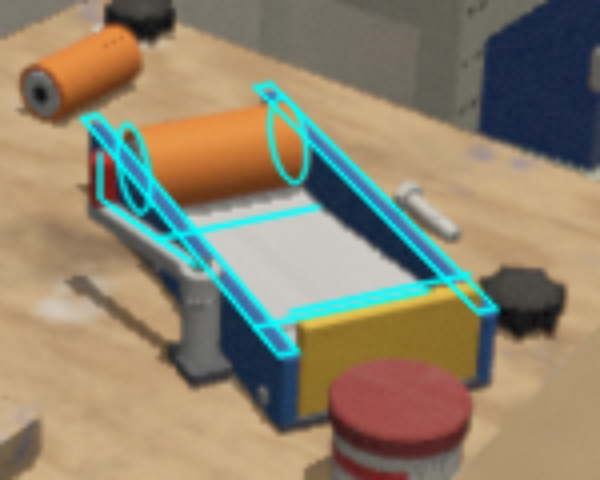

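The overlay fits. The stand yaw is 60.4° with its origin at (0.531, -0.136). The large orange roller fills the lane and its size matches 50×96 mm, so it is the one meant. The keeper is at about 0.25 rad. Next I'll write a helper that works out increments.

```bash
cat > g.py <<'E'
import sys
from bench import robot
from stand import *
from scipy.spatial.transform import Rotation as Rt
def report():
    o=robot.get_obs(); R=Rt.from_euler('xyz',o['ee_rot'])
    tip=o['tool_pos']+R.apply([0,0,robot.tcp_to_tips]); 
    print("t %.2f"%o['time'],"tip lane",inv(tip)[0].round(1),"yaw",np.rad2deg(o['ee_rot']).round(1),"F",o['wrist_force'].round(1),"w",round(float(o['width']),4))
    return o,R,tip
def to(x,y,z,yawlane=0):
    o,R,tip=report()
    Rn=Rt.from_euler('xyz',[np.pi,0,yaw+np.deg2rad(yawlane)])
    tcp=S([x,y,z])[0]-Rn.apply([0,0,robot.tcp_to_tips])
    print("d/0.1",(R.inv().apply(tcp-o['tool_pos'])/.1).round(3),"rot",((R.inv()*Rn).as_rotvec()/(np.pi/2)).round(3))
if __name__=="__main__":
    a=list(map(float,sys.argv[1:]))
    to(*a) if a else report()
E
python3 g.py -162 0 120
```

```text
t 0.15 tip lane [-534.9  142.3  204.6] yaw [-179.9   -0.    15.1] F [ 0.8 -0.3 -0.3] w 0.0935
d/0.1 [ 3.633 -1.654  0.849] rot [-0.001 -0.001 -0.504]
```

Call:
{"op": "move_arm", "data": {"increments": [[[0.62, 0.4, -0.2, 0, 0, 0, -0.07], [0.62, 0.7, -0.4, 0, 0, 0, -0.14], [0.62, 1, -0.5, 0, 0, 0, -0.21], [0.62, 1, -0.7, 0, 0, 0, -0.28], [0.62, 1, -0.8, 0, 0, 0, -0.35], [0.62, 1, -0.8, 0, 0, 0, -0.42], [0.62, 1, -0.8, 0, 0, 0, -0.49], [0.62, 1, -0.8, 0, 0, 0, -0.504]]]}}

```text
time: 0.82
tool_pos: [0.2187, -0.4275, 0.4045]
ee_rot: [-3.141, -0.0, 1.058]
wrist_force: [0.0, -0.5, 0.2]
width: 0.0582
```

```bash
python3 g.py -162 0 120
```

```text
t 0.82 tip lane [-407.6  127.3  205.3] yaw [-180.    -0.    60.6] F [ 0.  -0.5  0.2] w 0.0582
d/0.1 [2.452 1.281 0.853] rot [-0.    -0.     0.002]
```

Call:
{"op": "move_arm", "data": {"increments": [[[0.62, 0.35, 0.2, 0, 0, 0, 0], [0.62, 0.7, 0.4, 0, 0, 0, 0], [0.62, 1, 0.6, 0.1, 0, 0, 0], [0.62, 1, 0.7, 0.1, 0, 0, 0]]]}}

```text
time: 1.15
tool_pos: [0.3319, -0.3725, 0.3932]
ee_rot: [-3.14, -0.004, 1.058]
wrist_force: [-0.4, 0.1, -0.3]
width: 0.0586
```

Call:
{"op": "move_arm", "data": {"increments": [[[0.62, 0.35, 0.2, 0.2, 0, 0, 0], [0.62, 0.7, 0.4, 0.4, 0, 0, 0], [0.62, 1, 0.55, 0.7, 0, 0, 0], [0.62, 1, 0.58, 0.7, 0, 0, 0]]]}}

```text
time: 1.48
tool_pos: [0.4305, -0.3145, 0.3198]
ee_rot: [-3.134, -0.003, 1.057]
wrist_force: [-0.2, 0.5, -0.5]
width: 0.0584
```

```bash
python3 g.py -162 0 100
python3 - <<'E'
from bench import robot
import cv2
p,d=robot.snapshot("wrist"); cv2.imwrite("pics/w1.png",p[:,:,::-1])
E
```

```text
t 1.48 tip lane [-204.1    0.4  120.6] yaw [-179.6   -0.2   60.5] F [-0.2  0.5 -0.5] w 0.0584
d/0.1 [ 0.427 -0.008  0.207] rot [-0.005 -0.002  0.002]
```

View pics/w1.png

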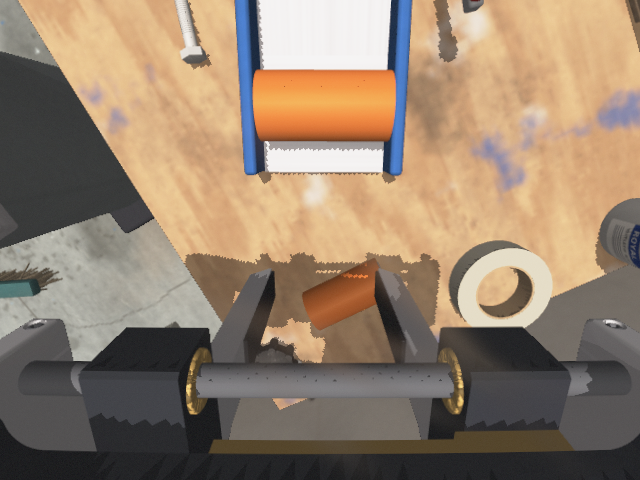

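The wrist view shows the lane centred at column 323 and the fingers square to it. The small orange roller lies behind at (340,293). I'll check that clearance before lowering.

```bash
python3 - <<'E'
from h import *; from stand import *
im,W,c=cloud("scene",0); h=cv2.cvtColor(im,cv2.COLOR_BGR2HSV)
k=cv2.inRange(h,(5,150,80),(16,255,255)); k[:360]=0;k[411:]=0;k[:,:245]=0;k[:,310:]=0
P=inv(W[k>0]);P=P[P[:,2]>8]; print(P.min(0).round(),P.max(0).round())
E
python3 g.py -158 0 23
```

```text
[-292.  -63.   14.] [-228.   17.   42.]
t 1.53 tip lane [-2.048e+02  1.000e-01  1.206e+02] yaw [-179.6   -0.2   60.6] F [-0.   0.2 -1.3] w 0.0584
d/0.1 [ 0.471 -0.005  0.978] rot [-0.005 -0.002  0.002]
```

Call:
{"op": "move_arm", "data": {"increments": [[[0.62, 0.3, 0, 0, 0, 0, 0], [0.62, 0.47, 0, 0.2, 0, 0, 0], [0.62, 0.47, 0, 0.5, 0, 0, 0], [0.62, 0.47, 0, 0.8, 0, 0, 0], [0.62, 0.47, 0, 0.97, 0, 0, 0], [0.62, 0.47, 0, 0.97, 0, 0, 0]]]}}

```text
time: 2.03
tool_pos: [0.4499, -0.2765, 0.2238]
ee_rot: [-3.133, -0.0, 1.052]
wrist_force: [-0.5, 0.4, 0.1]
width: 0.0583
```

```bash
python3 g.py -133 0 24
```

```text
t 2.03 tip lane [-162.1    2.5   24.6] yaw [-179.5   -0.    60.3] F [-0.5  0.4  0.1] w 0.0583
d/0.1 [0.291 0.007 0.006] rot [-0.005 -0.    -0.001]
```

Call:
{"op": "move_arm", "data": {"increments": [[[0.62, 0.05, 0.01, 0, -0.005, 0, 0], [0.62, 0.1, 0.01, 0, -0.005, 0, 0], [0.62, 0.15, 0.01, 0, -0.005, 0, 0], [0.62, 0.2, 0.01, 0, -0.005, 0, 0], [0.62, 0.24, 0.01, 0, -0.005, 0, 0], [0.62, 0.27, 0.01, 0, -0.005, 0, 0], [0.62, 0.3, 0.01, 0, -0.005, 0, 0], [0.62, 0.33, 0.01, 0, -0.005, 0, 0]]]}}

```text
time: 2.7
tool_pos: [0.4692, -0.2487, 0.2287]
ee_rot: [3.132, 0.003, 1.055]
wrist_force: [-1.6, -2.2, 1.0]
width: 0.0583
```

```bash
python3 g.py -133 0 24
cat > snap.py <<'E'
import sys,cv2,numpy as np
from bench import robot
n,k=sys.argv[1:]
c=robot.camera_params(n); p,d=robot.snapshot(n); cv2.imwrite(f"pics/{n}{k}.png",p[:,:,::-1]); np.save(f"pics/{n}{k}.npy",d); np.savez(f"pics/{n}{k}c.npz",**c)
from h import *; from stand import *
im,W,c=cloud(n,k); h=cv2.cvtColor(im,cv2.COLOR_BGR2HSV); m=cv2.inRange(h,(5,150,60),(16,255,255))>0
P=W[m]; P=inv(P[np.isfinite(P[:,0])]); P=P[(abs(P[:,1])<52)&(P[:,0]>-160)&(P[:,0]<120)&(P[:,2]<95)&(P[:,2]>28)]
if len(P)>30:
    # fit cylinder axis: x=a+b*y, z=e
    from scipy.optimize import least_squares
    f=lambda q:np.hypot(P[:,0]-q[0]-q[1]*P[:,1],P[:,2]-q[2])-25
    r=least_squares(f,[np.median(P[:,0]),0,P[:,2].max()-25],loss='soft_l1'); print("roller x,skew,z",r.x.round(3),len(P),P[:,1].min().round(),P[:,1].max().round())
m=(cv2.inRange(h,(0,170,50),(4,255,255))>0); P=W[m]; P=inv(P[np.isfinite(P[:,0])]); P=P[(P[:,2]>55)&(P[:,2]<95)&(np.hypot(P[:,0]-50,P[:,1]+74)<100)]
if len(P)>5:
    q=np.median(P,0); print("knob",q.round(1),len(P),"k",(.5+np.arctan2(q[1]+74,50-q[0])).round(3))
E
python3 snap.py scene 1
```

```text
t 2.70 tip lane [-129.1   -4.2   29.5] yaw [179.4   0.2  60.4] F [-1.6 -2.2  1. ] w 0.0583
d/0.1 [-0.045 -0.023  0.055] rot [0.006 0.002 0.   ]Traceback (most recent call last):
  File "snap.py", line 6, in <module>
    im,W,c=cloud(n,k); h=cv2.cvtColor(im,cv2.COLOR_BGR2HSV); m=cv2.inRange(h,(5,150,60),(16,255,255))>0
           ~~~~~^^^^^
  File "h.py", line 3, in cloud
    c=np.load(f"pics/{n}{k}c.npz"); d=np.load(f"pics/{n}{k}.npy"); im=cv2.imread(f"pics/{n}{k}.png")
    fid = stack.enter_context(open(os.fspath(file), "rb"))
                              ~~~~^^^^^^^^^^^^^^^^^^^^^^^
FileNotFoundError: [Errno 2] No such file or directory: 'pics/[-0.86949493  0.49394187]1c.npz'
```

```bash
sed -i 's/^from h import \*; from stand import \*/N=n\nfrom h import *; from stand import *\nn=N/' snap.py; python3 snap.py scene 1;python3 g.py -133 0 24
```

```text
roller x,skew,z [-1.2778e+02  2.3000e-02  6.5820e+01] 771 -49.0 48.0
knob [-35.8 -97.4  85.8] 36 k 0.233
t 2.80 tip lane [-127.3   -3.5   28.7] yaw [ 1.795e+02 -1.000e-01  6.040e+01] F [ 0.4 -0.6 -0.3] w 0.0583
d/0.1 [-0.056 -0.019  0.047] rot [ 0.005 -0.001  0.   ]
```

```bash
sed -i 's/P\[:,2\].max()-25\],/np.percentile(P[:,2],97)-25],bounds=([-200,-.3,28],[200,.3,57]),/' snap.py; python3 snap.py scene 2
python3 - <<'E'
import cv2
im=cv2.imread("pics/scene2.png"); cv2.imwrite("pics/c2.png",cv2.resize(im[170:350,190:390],None,fx=3.3,fy=3.3))
E
```

```text
roller x,skew,z [-9.0375e+01  1.0000e-03  3.7586e+01] 767 -49.0 47.0
knob [-35.7 -97.3  82.6] 46 k 0.234
```

View pics/c2.png

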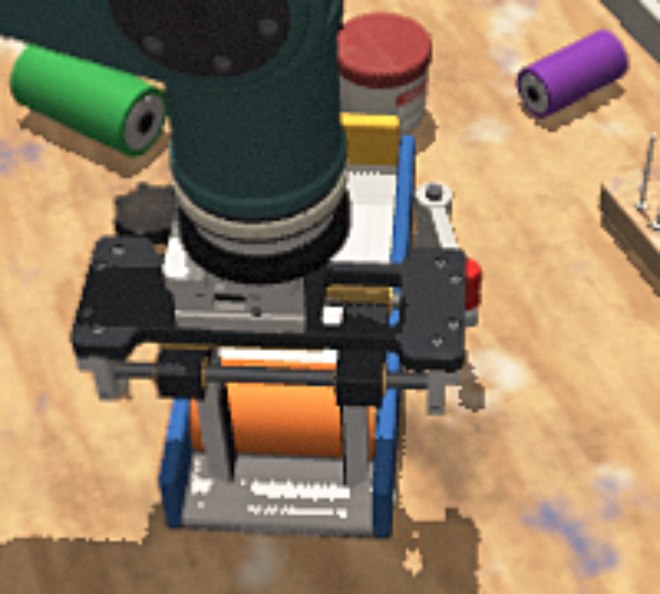

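Call:
{"op": "move_arm", "data": {"increments": [[[0.62, 0.03, -0.01, 0, 0, 0, 0], [0.62, 0.06, -0.02, 0, 0, 0, 0], [0.62, 0.1, -0.02, 0, 0, 0, 0], [0.62, 0.14, -0.02, 0, 0, 0, 0], [0.62, 0.18, -0.02, 0, 0, 0, 0], [0.62, 0.22, -0.02, 0, 0, 0, 0], [0.62, 0.26, -0.02, 0, 0, 0, 0], [0.62, 0.3, -0.02, 0, 0, 0, 0]]]}}

```text
time: 3.52
tool_pos: [0.4824, -0.2206, 0.2277]
ee_rot: [3.134, -0.0, 1.055]
wrist_force: [-0.1, -0.4, 0.2]
width: 0.058
```

```bash
python3 g.py -93 0 27; python3 snap.py scene 3
```

```text
t 3.52 tip lane [-97.5  -1.4  28.5] yaw [179.5  -0.   60.4] F [-0.1 -0.4  0.2] w 0.058
d/0.1 [0.045 0.002 0.015] rot [ 0.005 -0.     0.   ]
roller x,skew,z [-6.1416e+01 -4.0000e-03  3.7596e+01] 788 -49.0 48.0
knob [-35.7 -95.8  86.1] 62 k 0.251
```

Call:
{"op": "move_arm", "data": {"increments": [[[0.62, 0.03, 0, 0, 0, 0, 0], [0.62, 0.07, 0, 0, 0, 0, 0], [0.62, 0.11, 0, -0.01, 0, 0, 0], [0.62, 0.15, 0, -0.015, 0, 0, 0], [0.62, 0.19, 0, -0.02, 0, 0, 0], [0.62, 0.23, 0, -0.025, 0, 0, 0], [0.62, 0.27, 0, -0.03, 0, 0, 0], [0.62, 0.3, 0, -0.035, 0, 0, 0]]]}}

```text
time: 4.23
tool_pos: [0.4972, -0.1945, 0.2312]
ee_rot: [3.134, -0.0, 1.055]
wrist_force: [-0.5, -0.7, 0.5]
width: 0.0583
```

```bash
python3 g.py -63 0 31; python3 snap.py scene 4
```

```text
t 4.23 tip lane [-67.4  -1.3  32. ] yaw [179.5  -0.   60.4] F [-0.5 -0.7  0.5] w 0.0583
d/0.1 [0.045 0.002 0.01 ] rot [ 0.005 -0.     0.   ]
roller x,skew,z [-3.1339e+01  1.0000e-03  4.1753e+01] 849 -48.0 48.0
knob [-35.6 -94.8  83.1] 81 k 0.262
```

Call:
{"op": "move_arm", "data": {"increments": [[[0.62, 0.04, 0, -0.005, 0, 0, 0], [0.62, 0.08, 0, -0.01, 0, 0, 0], [0.62, 0.12, 0, -0.015, 0, 0, 0], [0.62, 0.16, 0, -0.02, 0, 0, 0], [0.62, 0.2, 0, -0.025, 0, 0, 0], [0.62, 0.24, 0, -0.03, 0, 0, 0], [0.62, 0.28, 0, -0.035, 0, 0, 0], [0.62, 0.31, 0, -0.04, 0, 0, 0]]]}}

```text
time: 4.95
tool_pos: [0.5125, -0.1674, 0.2352]
ee_rot: [3.134, -0.0, 1.055]
wrist_force: [-0.3, -1.6, 0.2]
width: 0.0583
```

Call:
{"op": "move_arm", "data": {"increments": [[[0.62, 0.04, 0, -0.005, 0, 0, 0], [0.62, 0.08, 0, -0.01, 0, 0, 0], [0.62, 0.12, 0, -0.015, 0, 0, 0], [0.62, 0.16, 0, -0.02, 0, 0, 0], [0.62, 0.2, 0, -0.025, 0, 0, 0], [0.62, 0.24, 0, -0.03, 0, 0, 0], [0.62, 0.28, 0, -0.035, 0, 0, 0], [0.62, 0.31, 0, -0.04, 0, 0, 0]]]}}

```text
time: 5.62
tool_pos: [0.5277, -0.1405, 0.2392]
ee_rot: [3.134, -0.0, 1.055]
wrist_force: [-0.3, -1.2, 1.5]
width: 0.0578
```

```bash
python3 g.py 0 0 42; python3 snap.py scene 5;  python3 snap.py side 5
```

```text
t 5.62 tip lane [-5.4 -1.2 40. ] yaw [179.6  -0.   60.4] F [-0.3 -1.2  1.5] w 0.0578
d/0.1 [ 0.054  0.003 -0.02 ] rot [ 0.005 -0.     0.   ]
roller x,skew,z [ 3.0824e+01 -1.0000e-03  5.0479e+01] 858 -49.0 47.0
knob [-35.4 -94.5  84.2] 90 k 0.265
roller x,skew,z [ 3.0627e+01 -9.0000e-03  4.7886e+01] 980 -49.0 49.0
knob [-25.2 -96.   79.2] 58 k 0.215
```

View pics/scene5.png

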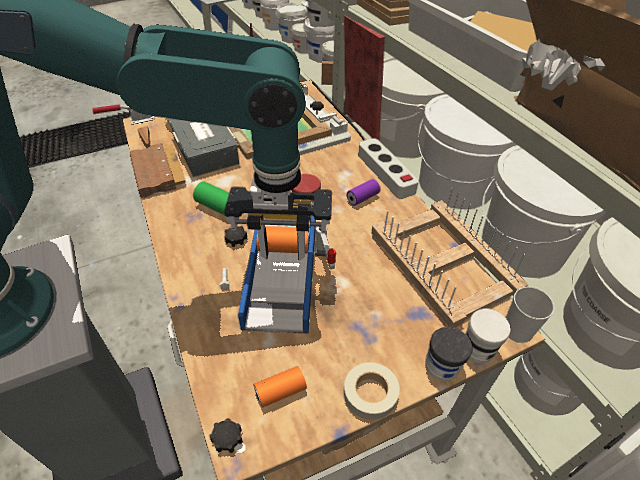

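Call:
{"op": "move_arm", "data": {"increments": [[[0.62, 0.04, 0, -0.005, 0, 0, 0], [0.62, 0.08, 0, -0.01, 0, 0, 0], [0.62, 0.12, 0, -0.015, 0, 0, 0], [0.62, 0.16, 0, -0.02, 0, 0, 0], [0.62, 0.19, 0, -0.025, 0, 0, 0], [0.62, 0.22, 0, -0.03, 0, 0, 0], [0.62, 0.25, 0, -0.035, 0, 0, 0], [0.62, 0.28, 0, -0.04, 0, 0, 0]]]}}

```text
time: 6.38
tool_pos: [0.5414, -0.1164, 0.2432]
ee_rot: [3.134, 0.0, 1.054]
wrist_force: [-1.2, -1.6, 0.0]
width: 0.0584
```

Call:
{"op": "move_arm", "data": {"increments": [[[0.62, 0.03, 0, -0.005, 0, 0, 0], [0.62, 0.05, 0, -0.01, 0, 0, 0], [0.62, 0.07, 0, -0.01, 0, 0, 0], [0.62, 0.09, 0, -0.01, 0, 0, 0], [0.62, 0.11, 0, -0.01, 0, 0, 0], [0.62, 0.13, 0, -0.01, 0, 0, 0], [0.62, 0.15, 0, -0.01, 0, 0, 0], [0.62, 0.17, 0, -0.01, 0, 0, 0]]]}}

```text
time: 7.05
tool_pos: [0.5498, -0.1014, 0.244]
ee_rot: [3.134, -0.001, 1.054]
wrist_force: [-0.8, 0.5, 0.1]
width: 0.0583
```

```bash
python3 g.py 46 0 45; python3 snap.py scene 6;  python3 snap.py side 6
```

```text
t 7.05 tip lane [39.6 -1.1 44.8] yaw [179.6  -0.   60.4] F [-0.8  0.5  0.1] w 0.0583
d/0.1 [ 0.065  0.005 -0.002] rot [ 0.005 -0.     0.   ]
roller x,skew,z [7.8492e+01 7.0000e-03 5.5493e+01] 831 -48.0 47.0
knob [-35.3 -94.1  84.6] 85 k 0.269
roller x,skew,z [8.4467e+01 2.0000e-03 5.0228e+01] 712 -48.0 50.0
knob [-25.2 -95.2  77.6] 70 k 0.225
```

Call:
{"op": "move_arm", "data": {"increments": [[[0.62, -0.1, 0, 0, 0, 0, 0], [0.62, -0.2, 0, -0.3, 0, 0, 0], [0.62, -0.3, 0, -0.6, 0, 0, 0], [0.3, -0.6, 0, -0.9, 0, 0, 0], [0.1, -0.9, 0, -1, 0, 0, 0], [0, -1, 0.1, -1, 0, 0, 0], [0, -1, 0.3, -1, 0, 0, 0], [0, -1, 0.4, -1, 0, 0, 0]]]}}

```text
time: 7.82
tool_pos: [0.5348, -0.2099, 0.344]
ee_rot: [3.133, -0.0, 1.052]
wrist_force: [0.1, 0.6, -0.9]
width: 0.0282
```

```bash
python3 snap.py scene 7;  python3 snap.py side 7
python3 - <<'E'
import cv2,numpy as np
a=cv2.imread("pics/scene7.png"); b=cv2.imread("pics/side7.png")
cv2.imwrite("pics/c7.png",np.hstack([cv2.resize(a[180:340,220:350],(390,480)),cv2.resize(b[210:320,295:430],(400,480))]))
E
```

```text
roller x,skew,z [8.6530e+01 4.0000e-03 5.3393e+01] 943 -49.0 48.0
knob [-35.3 -94.3  84.5] 85 k 0.266
roller x,skew,z [8.5674e+01 1.0000e-03 5.0292e+01] 688 -47.0 49.0
knob [-26.2 -95.3  78.2] 71 k 0.228
```

View pics/c7.png

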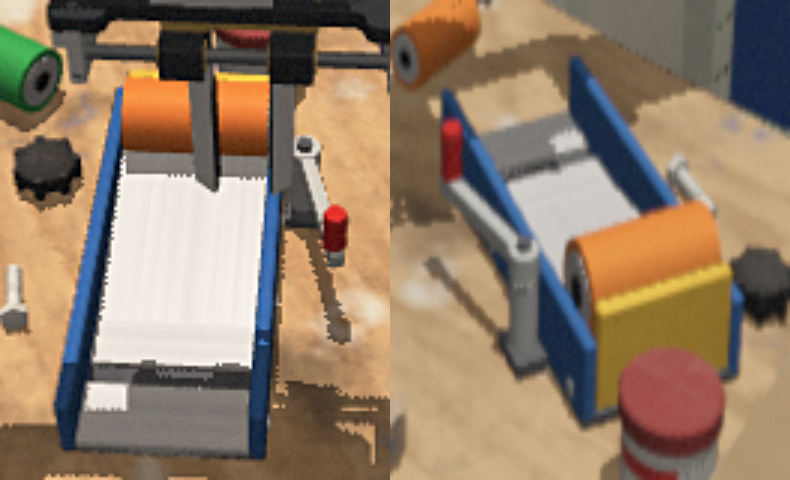

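```bash
python3 - <<'E'
from h import *; from stand import *
im,W,c=cloud("scene",0)
P=inv(W.reshape(-1,3));P=P[np.isfinite(P[:,0])]
for y in range(-320,-80,20):
    print(y,[int(max(P[(P[:,0]>=x)&(P[:,0]<x+30)&(P[:,1]>=y)&(P[:,1]<y+20)][:,2],default=-1)) for x in range(-180,150,30)])
E
python3 g.py -70 -130 150 90
```

```text
-320 [70, 32, 90, 33, 3, 16, 24, 23, 4, 4, 23]
-300 [70, 3, 34, 90, 33, 31, 22, 3, 3, 24, 24]
-280 [69, 3, 3, 32, 91, 32, 31, 3, 3, 23, 24]
-260 [3, 3, 4, 4, 32, 93, 82, 33, 3, 23, 23]
-240 [3, 4, 4, 3, 3, 31, 90, 90, 33, 23, 22]
-220 [4, 4, 3, 3, 3, 3, 30, 88, 92, 33, 3]
-200 [3, 4, 3, 3, 3, 4, 3, 20, 34, 33, 3]
-180 [4, 4, 3, 3, 3, 3, 4, 4, 4, 30, 4]
-160 [4, 3, 3, 4, 3, 4, 4, 4, 4, 4, 4]
-140 [4, 3, 3, 4, 3, 3, 3, 5, 4, 3, 3]
-120 [4, 2, 2, 3, 91, 90, 4, 3, 3, 4, 3]
-100 [3, 3, 3, 3, 93, 90, 64, 64, 4, 3, 5]
t 7.92 tip lane [-61.3 -41.  143.7] yaw [179.7  -0.   60.4] F [-1.5  0.5 -0.7] w 0.0206
d/0.1 [-0.087  0.901 -0.058] rot [ 0.003  0.003 -1.   ]
```

Call:
{"op": "move_arm", "data": {"increments": [[[0, 0, 0.2, 0, 0, 0, -0.07], [0, 0, 0.4, 0, 0, 0, -0.14], [0, 0, 0.6, 0, 0, 0, -0.21], [0, 0, 0.8, 0, 0, 0, -0.28], [0, 0, 0.9, 0, 0, 0, -0.35], [0, 0, 0.9, 0, 0, 0, -0.42], [0, 0, 0.9, 0, 0, 0, -0.49], [0, 0, 0.9, 0, 0, 0, -0.56]]]}}

```text
time: 8.58
tool_pos: [0.6129, -0.2516, 0.3434]
ee_rot: [3.139, 0.003, 1.941]
wrist_force: [0.7, -0.1, -0.4]
width: 0.0001
```

Call:
{"op": "move_arm", "data": {"increments": [[[0, 0, 0, 0, 0, 0, -0.07], [0, 0, 0, 0, 0, 0, -0.14], [0, 0, 0, 0, 0, 0, -0.21], [0, 0, 0, 0, 0, 0, -0.28], [0, 0, 0, 0, 0, 0, -0.35], [0, 0, 0, 0, 0, 0, -0.42], [0, 0, 0, 0, 0, 0, -0.44], [0, 0, 0, 0, 0, 0, -0.44]]]}}

```text
time: 9.25
tool_pos: [0.6127, -0.2515, 0.3438]
ee_rot: [3.142, 0.005, 2.627]
wrist_force: [0.1, -0.7, 0.2]
width: 0.0004
```

```bash
python3 g.py -31 -132 68 90;python3 snap.py scene 8
```

```text
t 9.25 tip lane [ -60.1 -129.4  144.6] yaw [180.    0.3 150.5] F [ 0.1 -0.7  0.2] w 0.0004
d/0.1 [-0.033  0.291  0.767] rot [0.    0.003 0.001]
roller x,skew,z [ 8.6607e+01 -1.0000e-03  5.3515e+01] 1179 -49.0 47.0
knob [-35.7 -94.4  84.9] 84 k 0.267
```

View pics/scene8.png

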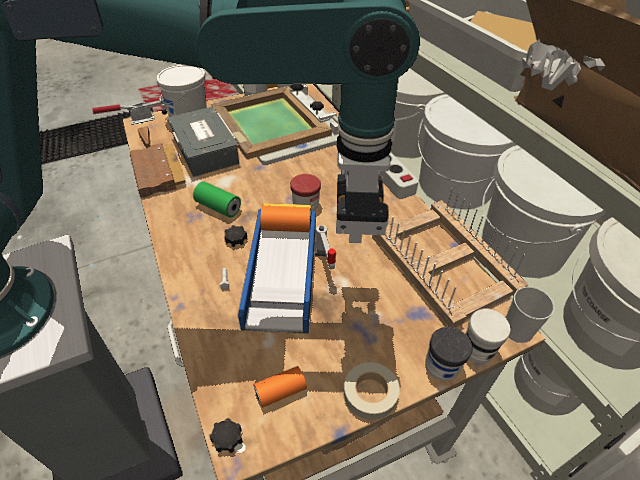

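The roller sits in the seat at (287,217). The shut fingers are at (355,238), just outside the knob at (332,257). I'll lower next.

Call:
{"op": "move_arm", "data": {"increments": [[[0, -0.03, 0.15, 0.1, 0, 0, 0], [0, -0.03, 0.29, 0.3, 0, 0, 0], [0, -0.03, 0.29, 0.6, 0, 0, 0], [0, -0.03, 0.29, 0.76, 0, 0, 0], [0, -0.03, 0.29, 0.76, 0, 0, 0]]]}}

```text
time: 9.72
tool_pos: [0.6294, -0.2269, 0.2621]
ee_rot: [-3.141, -0.004, 2.626]
wrist_force: [-0.7, -0.2, -1.1]
width: 0.0007
```

```bash
cat > k.py <<'E'
import sys
from g import *
# targets for keeper angles; tool x along tangent limited to <=90deg
o,R,tip=report()
off=float(sys.argv[1])
for k in map(float,sys.argv[2:]):
    a=k-.5; P=np.array([50-85*np.cos(a),-74+85*np.sin(a)]); t=np.array([np.sin(a),np.cos(a)])
    ang=min(90,np.rad2deg(np.arctan2(t[1],t[0]))); m=np.array([np.cos(np.deg2rad(ang)),np.sin(np.deg2rad(ang))])
    C=P-off*m
    Rn=Rt.from_euler('xyz',[np.pi,0,yaw+np.deg2rad(ang)])
    tcp=S([C[0],C[1],68])[0]-Rn.apply([0,0,robot.tcp_to_tips])
    print(k,C.round(1),(R.inv().apply(tcp-o['tool_pos'])/.1).round(3),((R.inv()*Rn).as_rotvec()/(np.pi/2)).round(3))
E
python3 k.py 16 0.25 .35 .45 .5 .6 .7 .8
```

```text
t 9.72 tip lane [ -30.5 -130.    62.9] yaw [-180.    -0.2  150.5] F [-0.7 -0.2 -1.1] w 0.0007
0.25 [ -32.4 -111. ] [ 0.198 -0.019 -0.05 ] [-0.    -0.002  0.001]
0.35 [ -34.  -102.7] [ 0.281 -0.036 -0.05 ] [-0.    -0.002  0.001]
0.45 [-34.9 -94.2] [ 0.366 -0.044 -0.049] [-0.    -0.002  0.001]
0.5 [-35. -90.] [ 0.408 -0.045 -0.049] [-0.    -0.002  0.001]
0.6 [-36.2 -81.4] [ 0.494 -0.057 -0.049] [-0.    -0.002  0.064]
0.7 [-36.5 -72.8] [ 0.58  -0.06  -0.049] [-0.001 -0.002  0.128]
0.8 [-35.9 -64.2] [ 0.666 -0.054 -0.048] [-0.001 -0.002  0.192]
```

Call:
{"op": "move_arm", "data": {"increments": [[[0, 0.06, 0, -0.05, 0, 0, 0], [0, 0.12, -0.01, -0.05, 0, 0, 0], [0, 0.17, -0.02, -0.05, 0, 0, 0], [0, 0.22, -0.03, -0.05, 0, 0, 0], [0, 0.27, -0.03, -0.05, 0, 0, 0], [0, 0.32, -0.04, -0.05, 0, 0, 0], [0, 0.37, -0.045, -0.05, 0, 0, 0], [0, 0.41, -0.045, -0.05, 0, 0, 0]]]}}

```text
time: 10.38
tool_pos: [0.5916, -0.2128, 0.2744]
ee_rot: [-3.141, 0.009, 2.625]
wrist_force: [-0.3, -0.2, 0.0]
width: 0.0003
```

```bash
python3 k.py 16 .5 .6 .7 .8 .9 1.0 1.1; python3 snap.py scene 9; python3 snap.py side 9
python3 - <<'E'
import cv2,numpy as np
a=cv2.imread("pics/scene9.png"); b=cv2.imread("pics/side9.png")
cv2.imwrite("pics/c9.png",np.hstack([cv2.resize(a[180:340,240:390],(390,480)),cv2.resize(b[210:320,275:410],(400,480))]))
E
```

```text
t 10.38 tip lane [-36.8 -92.7  75.2] yaw [-180.     0.5  150.4] F [-0.3 -0.2  0. ] w 0.0003
0.5 [-35. -90.] [0.01  0.017 0.071] [-0.     0.006 -0.   ]
0.6 [-36.2 -81.4] [0.096 0.006 0.071] [0.    0.006 0.064]
0.7 [-36.5 -72.8] [0.182 0.002 0.07 ] [0.    0.006 0.127]
0.8 [-35.9 -64.2] [0.268 0.008 0.069] [0.001 0.006 0.191]
0.9 [-34.5 -55.6] [0.353 0.022 0.068] [0.001 0.006 0.255]
1.0 [-32.3 -47.3] [0.437 0.045 0.068] [0.001 0.005 0.318]
1.1 [-29.2 -39.2] [0.518 0.075 0.067] [0.002 0.005 0.382]
roller x,skew,z [86.453 -0.    53.392] 1178 -48.0 47.0
knob [-39.2 -76.7  76. ] 49 k 0.47
roller x,skew,z [ 8.5826e+01 -1.3000e-02  5.0236e+01] 688 -49.0 50.0
knob [-27.7 -76.5  76.9] 50 k 0.467
```

View pics/c9.png

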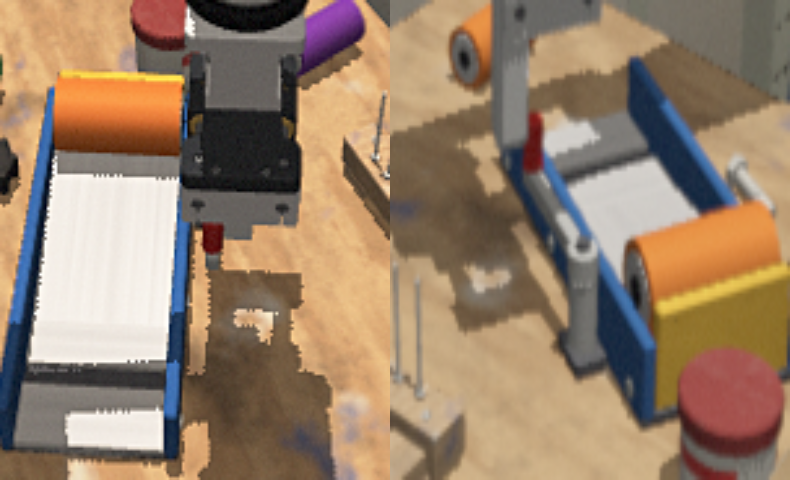

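Call:
{"op": "move_arm", "data": {"increments": [[[0, 0.05, 0.01, 0.02, 0, 0, 0.03], [0, 0.1, 0.01, 0.04, 0, 0, 0.065], [0, 0.18, 0, 0.04, 0, 0, 0.13], [0, 0.27, 0.01, 0.04, 0, 0, 0.19], [0, 0.35, 0.02, 0.04, 0, 0, 0.255], [0, 0.44, 0.045, 0.04, 0, 0, 0.32], [0, 0.52, 0.075, 0.04, 0, 0, 0.38]]]}}

```text
time: 11.07
tool_pos: [0.5502, -0.1807, 0.2692]
ee_rot: [3.138, 0.007, 2.023]
wrist_force: [-0.6, -0.9, 0.3]
width: 0.0005
```

```bash
python3 k.py 16 1.1 1.2 1.3 1.4 1.5 1.6 1.7; python3 snap.py scene 10; python3 snap.py side 10
```

```text
t 11.07 tip lane [-29.4 -40.5  70. ] yaw [179.8   0.4 115.9] F [-0.6 -0.9  0.3] w 0.0005
1.1 [-29.2 -39.2] [-0.     0.001  0.02 ] [ 0.002  0.004 -0.001]
1.2 [-25.3 -31.5] [ 0.085 -0.011  0.019] [0.002 0.004 0.062]
1.3 [-20.7 -24.2] [ 0.172 -0.014  0.019] [0.003 0.004 0.126]
1.4 [-15.4 -17.4] [ 0.258 -0.009  0.018] [0.003 0.004 0.19 ]
1.5 [ -9.4 -11.1] [0.343 0.005 0.018] [0.003 0.004 0.253]
1.6 [-2.8 -5.5] [0.427 0.028 0.017] [0.003 0.004 0.317]
1.7 [ 4.3 -0.6] [0.508 0.058 0.017] [0.003 0.003 0.381]
roller x,skew,z [ 8.6239e+01 -3.9000e-02  5.4321e+01] 41 -16.0 47.0
knob [-24.7 -24.9  83.6] 39 k 1.081
roller x,skew,z [ 8.5875e+01 -2.0000e-03  5.0308e+01] 691 -48.0 49.0
knob [-13.3 -27.5  76.5] 60 k 1.133
```

Tracking well, with the keeper at about 1.1 rad. I'll carry on.

Call:
{"op": "move_arm", "data": {"increments": [[[0, 0.04, 0, 0, 0, 0, 0.03], [0, 0.085, -0.01, 0, 0, 0, 0.06], [0, 0.17, -0.015, 0, 0, 0, 0.125], [0, 0.26, -0.01, 0, 0, 0, 0.19], [0, 0.34, 0.005, 0, 0, 0, 0.255], [0, 0.43, 0.03, 0, 0, 0, 0.32], [0, 0.51, 0.06, 0, 0, 0, 0.38]]]}}

```text
time: 11.75
tool_pos: [0.5336, -0.1322, 0.269]
ee_rot: [3.135, 0.003, 1.429]
wrist_force: [0.0, -0.5, -0.8]
width: 0.0004
```

```bash
python3 k.py 16 1.7 1.8 1.9 2.0 2.05 2.07; python3 snap.py side 11
```

```text
t 11.75 tip lane [ 4.5 -2.2 69.8] yaw [179.6   0.2  81.9] F [ 0.  -0.5 -0.8] w 0.0004
1.7 [ 4.3 -0.6] [-0.003 -0.003  0.018] [0.004 0.002 0.003]
1.8 [11.8  3.6] [ 0.083 -0.014  0.018] [0.004 0.002 0.066]
1.9 [19.8  7. ] [ 0.17  -0.017  0.018] [0.005 0.002 0.13 ]
2.0 [28.   9.7] [ 0.256 -0.011  0.017] [0.005 0.001 0.194]
2.05 [32.2 10.6] [ 0.299 -0.005  0.017] [0.005 0.001 0.225]
2.07 [33.9 11. ] [ 0.316 -0.002  0.017] [0.005 0.001 0.238]
roller x,skew,z [ 8.5789e+01 -8.0000e-03  5.0246e+01] 696 -48.0 51.0
knob [25.8  4.7 79.6] 64 k 1.773
```

Call:
{"op": "move_arm", "data": {"increments": [[[0, 0.04, -0.005, 0, 0, 0, 0.03], [0, 0.083, -0.015, 0, 0, 0, 0.065], [0, 0.13, -0.015, 0, 0, 0, 0.1], [0, 0.17, -0.015, 0, 0, 0, 0.13], [0, 0.21, -0.015, 0, 0, 0, 0.16], [0, 0.255, -0.01, 0, 0, 0, 0.19], [0, 0.29, -0.005, 0, 0, 0, 0.22], [0, 0.31, 0, 0, 0, 0, 0.235]]]}}

```text
time: 12.47
tool_pos: [0.5382, -0.1016, 0.2689]
ee_rot: [3.134, 0.0, 1.065]
wrist_force: [-1.0, -0.7, -0.1]
width: 0.0004
```

```bash
python3 k.py 16 2.07; python3 snap.py side 12; python3 snap.py scene 12
python3 - <<'E'
import cv2,numpy as np
a=cv2.imread("pics/scene12.png"); b=cv2.imread("pics/side12.png")
cv2.imwrite("pics/c12.png",np.hstack([cv2.resize(a[180:340,220:370],(390,480)),cv2.resize(b[210:320,275:410],(400,480))]))
E
```

```text
t 12.47 tip lane [33.5  9.  69.7] yaw [179.6   0.   61. ] F [-1.  -0.7 -0.1] w 0.0004
2.07 [33.9 11. ] [ 0.004 -0.005  0.017] [0.005 0.    0.006]
roller x,skew,z [ 8.5774e+01 -4.0000e-03  5.0317e+01] 699 -48.0 52.0
knob [56.9 10.2 80.1] 72 k 2.152
roller x,skew,z [8.6479e+01 1.0000e-03 5.3314e+01] 701 -48.0 48.0
```

View pics/c12.png

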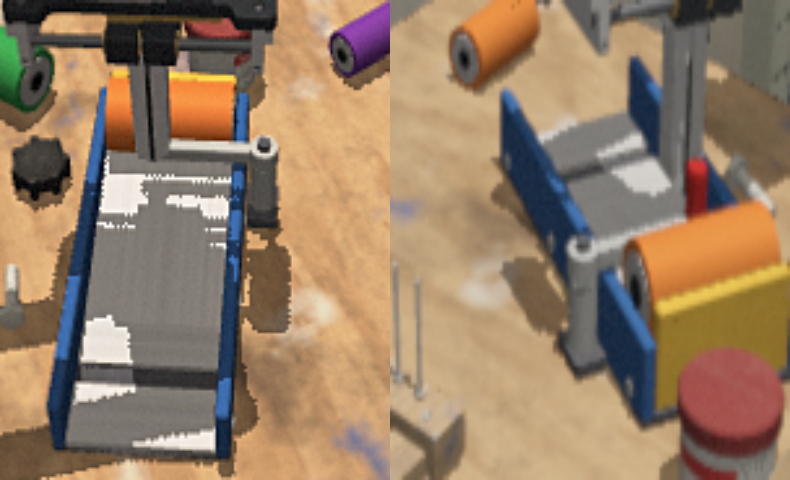

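The arm looks fully across the lane. I'll nudge it gently to feel the end stop.

Call:
{"op": "move_arm", "data": {"increments": [[[0, 0.02, 0, 0, 0, 0, 0], [0, 0.04, 0, 0, 0, 0, 0], [0, 0.05, 0, 0, 0, 0, 0], [0, 0.05, 0, 0, 0, 0, 0], [0, 0.05, 0, 0, 0, 0, 0]]]}}

```text
time: 12.98
tool_pos: [0.5393, -0.0996, 0.2689]
ee_rot: [3.135, 0.008, 1.063]
wrist_force: [-5.8, -8.8, 1.8]
width: 0.0003
```

```bash
python3 g.py;python3 snap.py side 13
```

```text
t 12.98 tip lane [34.2  9.  69.7] yaw [179.6   0.5  60.9] F [-5.8 -8.8  1.8] w 0.0003
roller x,skew,z [8.5718e+01 1.0000e-03 5.0331e+01] 700 -48.0 50.0
knob [56.7  9.5 79.4] 72 k 2.151
```

The end stop is felt at about 10 N, so the arm is fully closed. I'll back off downhill, then up.

Call:
{"op": "move_arm", "data": {"increments": [[[0, -0.1, 0, 0, 0, 0, 0], [0, -0.25, 0, 0, 0, 0, 0], [0, -0.45, 0, -0.2, 0, 0, 0], [0, -0.7, 0, -0.5, 0, 0, 0], [0, -1, 0, -0.8, 0, 0, 0], [0, -1, 0, -0.9, 0, 0, 0], [0, -1, 0, -0.9, 0, 0, 0], [0, -1, 0, -0.9, 0, 0, 0]]]}}

```text
time: 13.7
tool_pos: [0.4912, -0.1841, 0.3593]
ee_rot: [3.132, -0.001, 1.063]
wrist_force: [0.4, 0.6, 0.2]
width: 0.0006
```

```bash
python3 g.py;python3 snap.py side 14;python3 snap.py scene 14
python3 - <<'E'
import cv2,numpy as np
a=cv2.imread("pics/scene14.png"); b=cv2.imread("pics/side14.png")
cv2.imwrite("pics/c14.png",np.hstack([cv2.resize(a[180:420,200:420],(390,480)),cv2.resize(b[210:320,275:410],(400,480))]))
E
```

```text
t 13.70 tip lane [-61.1   8.7 160.1] yaw [ 1.795e+02 -1.000e-01  6.090e+01] F [0.4 0.6 0.2] w 0.0006
roller x,skew,z [8.5724e+01 2.0000e-03 5.0363e+01] 698 -49.0 49.0
knob [57.4  9.5 78.4] 61 k 2.159
roller x,skew,z [ 8.6151e+01 -1.1000e-02  5.3443e+01] 594 -49.0 50.0
knob [47.2  7.8 81.6] 34 k 2.037
```

View pics/c14.png

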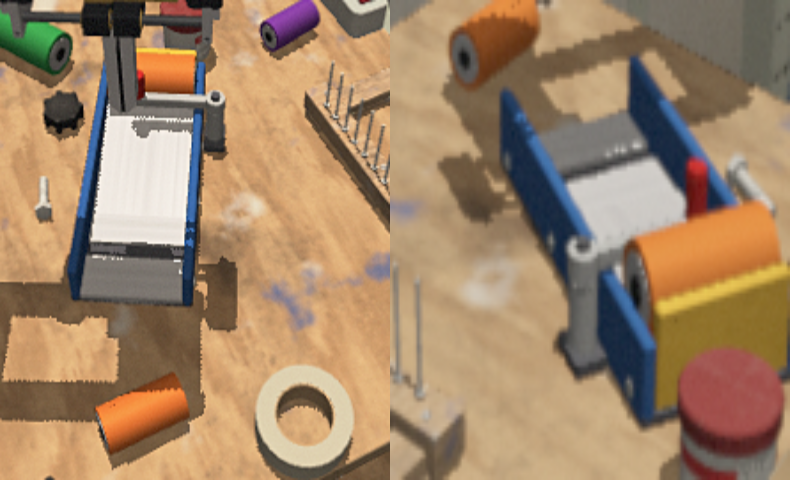

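The keeper is closed, the roller is seated, the robot is clear of everything, and the bystanders look undisturbed. Handing in now.

```bash
python3 -c "
from bench import robot
print(robot.close_job())"
```

```text
the job is handed in; nothing more can be done
None
```

The roller is in the seat and the keeper arm is closed across the lane behind it. I handed the job in at about 13.8 s of the 58 s allowed; no verdict is reported.

- **Roller:** I pushed the larger orange roller up the ramp with two spread fingertips at about 40–45 mm/s. It stayed square and dropped into the seat. The last fits gave x of about 86 mm in both views, with z 50.4 mm (side) and 53.4 mm (scene). The mean height fits the seat at 52.3 mm, but x reads 3 mm above the 83 mm seat point. The play there is only about 1 mm, so I put this down to camera and fit bias.
- **Keeper:** With shut fingers I pushed the red knob round to its end stop, which I felt at about 10 N. After I backed off, the two cameras read 2.04 and 2.16 rad. They disagree because each sees only one side of the knob, but both readings are above the required 1.97 rad.
- **Robot and bystanders:** The arm was clear of everything, with near-zero wrist force. In the last views the tape, bolt and star knob look where they were. The jar is partly out of frame there, but what shows looks unmoved. I did not measure any of their positions again.

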